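# Shim the rocking microscope stand

## Task

The microscope stand on the bench rocks, because the rubber foot at one of its corners is too short and hangs clear of the bench. Without gripping or lifting anything, push the wooden wedge along the bench, thin end first, under that foot until it is snug against the foot and the stand can no longer rock, but not so far that the stand is jacked out of level or shoved along the bench. Then press down with a fingertip on top of that corner to check it, and leave the wedge in place and the things around undisturbed.

Things in the scene. Friction and masses are not known exactly. Their poses are not given: they have to be found in the camera images.
- scope: Black microscope stand, loose, 1.8 to 2.6 kg. Base plate 200 x 180 mm, underside 20 mm and top 34 mm above the bench, a round lug of 20 mm radius at each corner (lug centres x = +-95, y = +-85 mm), a rubber foot under each; three feet stand on the bench. Origin: centre of the base, at bench height; x from the front (wedge side) to the column at the back, y left, z up.
- ring_light (a point): Centre of the underside of the stand's round ring light (36 mm radius) and camera tube, 163 mm above the bench: keep clear of it. The column, 14 mm radius and 300 mm tall, stands 66 mm behind it.
- short_foot: The short foot under the front left lug, a rubber dome of 11 mm radius. Origin: its lowest point, so its height is the gap to fill, 5 to 9 mm, different each time. Axes as the stand's. When the wedge bears on it the push rises from under 1 N to some 8 to 18 N, where the stand starts to lift; a push stopped after a rise of about 5 N leaves the wedge snug, and it stays by friction.
- corner_top (a point): Centre of the flat top of the lug over the short foot, 34 mm above the bench: the place to press down (any firm touch, about 3 to 20 N).
- wedge: Loose wooden wedge, 90 mm long, 46 mm wide, 60 g, 2 mm thick at its thin end and 17 mm at its upright back face, straight slope between (1 in 6). Origin: centre of its underside. x points along it to the thin end (at x = +45 mm; back face at x = -45 mm), y left, z up. It lies flat in front of the short foot, its thin end roughly toward it.
- spacer: plain rectangular wooden spacer block 75 x 42 x 17 mm, same wood as the wedge but no slope; a bystander. Origin: centre of its underside.
- screwdriver: screwdriver 160 mm long lying down; a bystander. Origin: centre of its underside.
- flux_jar: small amber jar, 38 mm diameter, 42 mm high; a bystander. Origin: centre of its underside.
- tip_cleaner: round black pot of brass wool, 80 mm diameter, 50 mm high; a bystander. Origin: centre of its underside.
- board_holder: flat orange-brown circuit board holder 110 x 85 mm, 25 mm high; a bystander. Origin: centre of its underside.
- tweezers: steel tweezers 130 mm long lying flat; a bystander. Origin: centre of its underside.
- solder_spool: spool of solder, 56 mm diameter, 36 mm high; a bystander. Origin: centre of its underside.
Mind the look-alikes: they are no part of the job. Leave any green, orange or red look-alike of the wedge alone.

How it is judged:
On the way, in this order (a step that is already met when the one before it is completed fails the run):
1. the wedge is pushed under the short foot until it bears on it, the stand still level (contact force between wedge and short_foot above 0.8 N and horizontal distance between wedge and short_foot below 0.045 m and angle between scope's own z axis and vertical below 0.014 rad), for 0.2 s.
2. the corner above the short foot is pressed down and does not give (all of step 1 and contact force between the fingers and scope above 2 N and horizontal distance between the grasp point and corner_top below 0.055 m), for 0.1 s.
At the end, for the whole second after the job is handed in: The wedge lies at rest under the short foot (their origins within 45 mm in plan) and carries at least 0.8 N of it, the stand is level within 0.8 degrees (0.014 rad) and has moved less than 30 mm, and the corner was pressed with more than 2 N after the wedge was in (all of step 1 and linear speed of each of wedge, scope below 0.01 m/s and distance of scope from where it was at the start of the episode below 0.03 m); the robot touches nothing.
It fails at once if the wedge is lifted or carried (height (world z) of wedge above 0.012 m or angle between wedge's own z axis and vertical above 0.3 rad).
It fails at once if the stand is tipped or jacked up (over 3 degrees) (angle between scope's own z axis and vertical above 0.055 rad).
It fails at once if the stand is shoved along (over 30 mm) (distance of scope from where it was at the start of the episode above 0.03 m).
It fails at once if a thing standing around is disturbed (moved over 25 mm) (distance of any of spacer, screwdriver, flux_jar, tip_cleaner, board_holder, tweezers, solder_spool from where it was at the start of the episode above 0.025 m).
It also fails if it takes over 48 s, if anything falls off the work surface, if the arm or the gripper's body presses on something with over 40 N, if the wrist force passes 120 N, or if a joint passes its speed limit or range.

## Robot

A 6-joint arm with a two-finger parallel gripper is mounted at the origin on the work surface. World frame = base frame: x ahead of the robot, y to its left, z up, the work surface at z = 0. Lengths are in m, angles in rad, forces in N, time in s.
With the tool pointing down it reaches from about 0.35 to 0.975 m from the base axis. Payload 4.9 kg.
Tool frame: the origin (TCP) lies on the mounting face of the last link; the fingertips stand 173 mm ahead of it and the grasp point (between the pads) lies ctrl.pinch_z ahead of it (ctrl.pinch_z is the distance from the TCP to the grasp point, in m); z points along the fingers, y is the line along which they close (so a half turn about z gives the same grasp; the last joint's range is limited). The gripper opens to 85 mm and grips with 20 to 120 N. Pads are 22 mm wide; open, the fingers measure 114 mm over their backs; the gripper's body (76 mm by 85 mm) begins 54 mm behind the grasp point. The pads swing forward as they close: fully open they stand 13 mm farther back than shut.
Start: joints at [1.099, 0.053, 1.613, -0, 1.476, -0.119], TCP at [0.216, 0.586, 0.405] pointing down, gripper open.
Joint ranges: [-3.01, 3.01], [-1.01, 2.22], [0.06, 2.58], [-1.02, 4.17], [0.09, 2.62], [-3.14, 3.14]. Speed limits (rad/s): [2.57, 2.57, 3.14, 3.14, 3.14, 3.14].

## Interface

Orientations are given as a rotation vector (axis times angle).
In Python, from station import telemetry, eyes, ctrl gives the robot as it stands.
- The arm moves only by the tool apply_moves, never from a script. Its argument "plan" is a list of rows, each a list of 5 numbers: the finger opening in m, from 0 to 0.0854, then the shift along the tool's x, y, z in m, then the turn about the tool's z in rad. In form: [[jaw, x, y, z, roll], ...]. A call has 1 to 12 rows; each row is the pose to reach, as a shift and turn from the pose commanded when the call began, along the tool's axes at that moment; what a row does not reach only later rows make up. A row lasts 1/12 s, in which the tool goes at most 41.7 mm and 7.16 degrees, less where a joint would pass 70% of its speed; a pose out of reach is approached as far as the arm can. A call with a gripper value outside its range is refused whole. The fingers move at their own pace and stop on an object; "newtons" is the grip in N (left out, the last holds). Time passes only in rows, so rows that repeat a pose let the fingers close. It gives the time, the measured TCP pose, the force, the opening and the grip force at its end, in the units of the state.
- telemetry.get_obs(): the state, without advancing time (a new reading comes with each control period).
- eyes.get_image(name): name is "side" or "top"; returns a dict with "img" (400x640x3 uint8, blue, green, red), "range_z" (400x640 float32, m along the optical axis (not along the pixel's ray), 0 where there is no reading), "K" (3x3 intrinsics, pixels), "dist_coeffs" ([k1, k2, p1, p2, k3] as OpenCV has them; the pictures are not rectified), "pose" (4x4, takes a point from camera to world coordinates). Camera axes: x right, y down, z forward; pixel columns grow to the right and rows downward; lengths in m; the calibration is good to about 2 mm. A picture is of the moment at which its call begins.
- ctrl.finish_job(): hands the job in; it is judged then, once.
Trained networks look in a picture, given as the dict that the camera call returned (one of the last four; its "shot" number tells which), for a name from the list of things; names that differ only in an ending like _2 or _b are one class to them, and where a whole thing is asked for, a point or a joint stands for the part that bears it (a point fixed in the world has none). Each returns a list of dicts, best first, with "confidence" (0 to 1); they miss things now and then, are a little off and sometimes report something else, mostly with a low value. They report only what shows in the picture. A call takes as long as a camera call. They do not tell look-alikes from the thing itself.
- eyes.search_frame(thing, picture): "box" ([left, top, right, bottom] in pixels, round what is visible of it).
- eyes.outline_of(thing, picture): "region" (400x640 bool, what is visible of it) and "box" ([left, top, right, bottom] in pixels, round what is visible of it).
- eyes.tip_of(thing, picture): "point" ([column, row] in pixels: a listed point, or the origin of a listed thing).
The state is a dict: "t": time; "q": joint angles; "dq": joint speeds; "effort": joint torques, N m; "tool_pos": TCP position; "tool_rot": TCP orientation; "contact_force": force on the tool from outside, world axes, zero at the start; "wrist_torque": the same for the moment, N m; "opening": finger opening in m; "grip_force": force on a finger pad.
Only numpy, scipy, OpenCV 4.12 (cv2) and the standard library are available. Lean on these libraries where they do the work, as an engineer would, in place of code of your own. Each camera call takes 0.05 s, during which the arm holds its last target. There are 200 camera calls.

## Working session

There is one attempt and no reset: what is moved stays moved. The work goes in short steps, Python scripts to look and compute and a tool call to move; the robot and the scene stay as the last step left them, time stands still between calls to the robot, and variables do not carry over. Pictures are saved under pics/ and viewed, at most 10 in all, crops included, and the job is handed in when it is done.

Besides the shell and the picture viewer there is one more tool, called after "Call:" by a JSON object that holds its "op" and its "data". apply_moves: Moves the arm, as the interface text tells. Its arguments: {"type":"object","properties":{"plan":{"type":"array","items":{"type":"array","items":{"type":"number"}}},"newtons":{"type":"number"}},"required":["plan"]}

```bash
mkdir -p pics; ls
cat > h.py <<'E'
import numpy as np, cv2
from station import telemetry, eyes, ctrl
def ray(p,px,z=None,depth=None):
    u=cv2.undistortPoints(np.array([[px]],float),p["K"],p["dist_coeffs"])[0,0]
    d=np.array([u[0],u[1],1.]); T=np.array(p["pose"]); w=T[:3,:3]@d; o=T[:3,3]
    return o+w*(depth if z is None else (z-o[2])/w[2])
def cloud(p,mask):
    v,u=np.nonzero(mask&(p["range_z"]>0)); 
    n=cv2.undistortPoints(np.c_[u,v].astype(float)[:,None],p["K"],p["dist_coeffs"])[:,0]
    z=p["range_z"][v,u]; c=np.c_[n*z[:,None],z]; T=np.array(p["pose"])
    return c@T[:3,:3].T+T[:3,3]
E
python3 - <<'E'
from h import *
print(ctrl.pinch_z, telemetry.get_obs())
for c in("top","side"):
    p=eyes.get_image(c); cv2.imwrite(f"pics/{c}1.png",p["img"])
    print(c,p["pose"])
    for t in("wedge","spacer","short_foot","scope","corner_top","ring_light","screwdriver","flux_jar","tip_cleaner","board_holder","tweezers","solder_spool"):
        print(t,[(np.round(d["point"]),round(d["confidence"],2),ray(p,d["point"],{'corner_top':.034,'ring_light':.163,'short_foot':.007}.get(t,0)).round(3)) for d in eyes.tip_of(t,p)])
E
```

```text
pics
0.1547 {'t': 0.0, 'q': array([ 1.09900376e+00,  5.33511696e-02,  1.61428756e+00, -2.10354370e-05,
        1.47600221e+00, -1.18984316e-01]), 'dq': array([-8.41434677e-04, -7.73802303e-04, -7.02218031e-04, -4.79028782e-05,
       -1.73011322e-03, -5.23552173e-04]), 'effort': array([ 1.06839427e-03, -3.93669176e+01, -3.70178568e+01, -3.08228289e-05,
        7.05790822e-03, -6.82876518e-06]), 'tool_pos': array([0.21582867, 0.58626572, 0.40347003]), 'tool_rot': array([-5.51215625e-01, -3.09227034e+00,  3.08709983e-03]), 'contact_force': array([0.34353327, 0.23395744, 0.55266607]), 'wrist_torque': array([ 0.07157012,  0.06720448, -0.00398657]), 'grip_force': 0.0, 'opening': 0.08545336664432072}
top [[ 0.01158161 -0.99335863  0.11447488  0.45606584]
 [-0.99979266 -0.00958633  0.01796504 -0.0287793 ]
 [-0.01674833 -0.11465921 -0.99326369  1.16717776]
 [ 0.          0.          0.          1.        ]]
wedge [(array([228., 281.]), 0.97, array([0.419, 0.19 , 0.   ])), (array([207., 198.]), 0.75, array([0.61 , 0.245, 0.   ])), (array([320., 232.]), 0.7, array([ 0.532, -0.017,  0.   ])), (
[... 1602 characters left out ...]
, 240.]), 0.89, array([ 0.721, -0.07 ,  0.   ]))]
corner_top [(array([312., 224.]), 0.8, array([ 0.608, -0.005,  0.034])), (array([302., 319.]), 0.56, array([ 0.505, -0.202,  0.034]))]
ring_light [(array([382., 182.]), 0.76, array([ 0.735, -0.052,  0.163]))]
screwdriver [(array([222., 229.]), 0.72, array([0.431, 0.083, 0.   ])), (array([300., 319.]), 0.55, array([ 0.509, -0.184,  0.   ]))]
flux_jar [(array([324., 280.]), 0.95, array([ 0.587, -0.121,  0.   ]))]
tip_cleaner [(array([325., 180.]), 0.83, array([0.696, 0.129, 0.   ]))]
board_holder [(array([409., 318.]), 0.57, array([ 0.704, -0.263,  0.   ]))]
tweezers [(array([316., 365.]), 0.82, array([ 0.501, -0.28 ,  0.   ]))]
solder_spool []
```

View pics/top1.png

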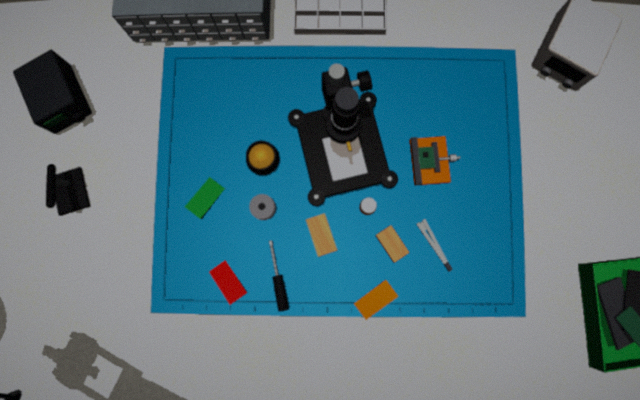

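Run:
```python
from h import *
p=eyes.get_image("top"); 
cv2.imwrite("pics/crop1.png",cv2.resize(p["img"][150:310,260:420],None,fx=3.7,fy=3.7,interpolation=cv2.INTER_CUBIC))
for q in(p,eyes.get_image("side")):
  for d in eyes.outline_of("wedge",q):
    m=d["region"]; c=cloud(q,m); c=c[(c[:,2]>-.004)]
    print(d["box"],round(d["confidence"],2),q["img"][m].mean(0).round(), m.sum(), c.mean(0).round(3),c[:,2].min().round(3),c[:,2].max().round(3))
    if abs(c[:,1].mean()+.02)<.03 and c[:,0].mean()<.57:
      r=cv2.minAreaRect((c[:,:2]*1000).astype(np.float32)); print("rect",r)
      b=cv2.boxPoints(r)/1000; print(b.round(4))
      A=np.c_[c[:,:2],np.ones(len(c))]; print("plane",np.linalg.lstsq(A,c[:,2],rcond=None)[0].round(3))
```

```text
[307.2, 212.1, 335.6, 253.3] 0.92 [ 75. 124. 153.] 776 [ 0.528 -0.019  0.01 ] -0.002 0.024
rect ((528.0230712890625, -18.736373901367188), (89.3910140991211, 45.486507415771484), 18.898273468017578)
[[ 0.4784 -0.0117]
 [ 0.4931 -0.0547]
 [ 0.5777 -0.0258]
 [ 0.5629  0.0173]]
plane [-0.151 -0.061  0.089]
[354.5, 280.6, 393.5, 321.8] 0.73 [ 11.  94. 153.] 833 [ 0.381 -0.144  0.01 ] -0.003 0.022
[210.1, 263.5, 246.5, 301.3] 0.65 [ 16.  16. 153.] 823 [0.416 0.191 0.01 ] -0.002 0.021
[358.3, 195.9, 377.9, 215.0] 0.31 [138. 134. 129.] 243 [ 0.59  -0.122  0.037] 0.001 0.049
[182.6, 177.8, 219.1, 210.4] 0.87 [ 38.  40. 175.] 673 [0.411 0.186 0.009] -0.002 0.02
[249.1, 146.1, 292.4, 167.8] 0.86 [ 66. 134.  48.] 599 [0.602 0.249 0.009] -0.0 0.02
[207.0, 303.3, 252.7, 344.2] 0.75 [ 38. 110. 191.] 1069 [ 0.38  -0.148  0.009] -0.002 0.02
[255.7, 232.6, 297.7, 270.4] 0.59 [102. 148. 187.] 837 [ 0.52  -0.024  0.009] -0.003 0.02
rect ((523.5625610351562, -19.75106430053711), (91.99125671386719, 50.53009033203125), 21.52831268310547)
[[ 0.4715 -0.0131]
 [ 0.49   -0.0601]
 [ 0.5756 -0.0264]
 [ 0.5571  0.0206]]
plane [-0.137 -0.006  0.08 ]
```

View pics/crop1.png

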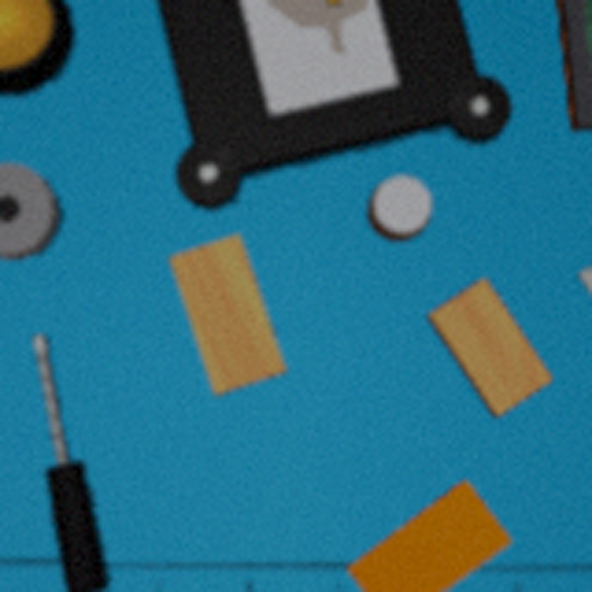

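Run:
```python
from h import *
p=eyes.get_image("top")
L=[ray(p,x,.034)[:2] for x in((317,197),(390,180),(296,117),(369,100))]
print(np.round(L,3),np.mean(L,0))
q=eyes.get_image("side")
for r in(p,q):
  for d in eyes.outline_of("scope",r)[:1]:
    c=cloud(r,d["region"]); c=c[abs(c[:,2]-.034)<.008]
    m=cv2.minAreaRect((c[:,:2]*1000).astype(np.float32)); print(m); print(cv2.boxPoints(m).round())
  for n in("corner_top","short_foot"):
    print(n,[(ray(r,d["point"],.034 if n[0]=='c' else .007).round(4),d["confidence"]) for d in eyes.tip_of(n,r)])
cv2.imwrite("pics/sidecrop.png",cv2.resize(q["img"][170:350,220:460],None,fx=3.3,fy=3.3,interpolation=cv2.INTER_CUBIC))
from scipy.spatial.transform import Rotation as R
o=telemetry.get_obs(); print(R.from_rotvec(o["tool_rot"]).as_matrix().round(3))
```

```text
[[ 0.609 -0.01 ]
 [ 0.649 -0.174]
 [ 0.793  0.04 ]
 [ 0.835 -0.127]] [ 0.72153514 -0.06798306]
((723.9694213867188, -65.46438598632812), (227.37860107421875, 208.57977294921875), 14.415250778198242)
[[ 588.    7.]
 [ 640. -195.]
 [ 860. -138.]
 [ 808.   64.]]
corner_top [(array([ 0.612 , -0.0112,  0.034 ]), 0.73)]
short_foot []
((719.9638671875, -67.0977783203125), (228.79733276367188, 211.08546447753906), 14.423301696777344)
[[ 583.    7.]
 [ 635. -198.]
 [ 857. -141.]
 [ 804.   64.]]
corner_top [(array([0.6112, 0.001 , 0.034 ]), 0.88)]
short_foot []
[[-0.938  0.346  0.   ]
 [ 0.346  0.938  0.   ]
 [-0.     0.    -1.   ]]
```

View pics/sidecrop.png

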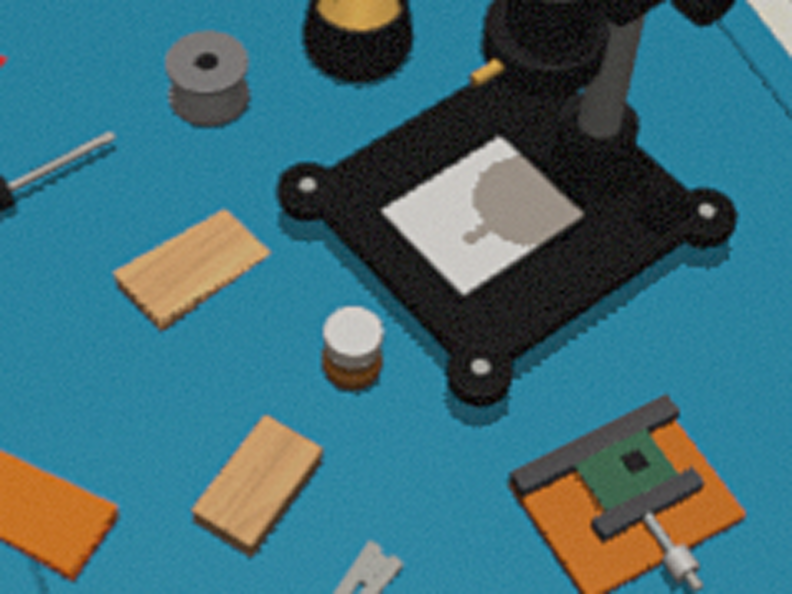

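Candidates for the wedge, in top-view pixels:
- Bare wood at (320,235): it slopes 1 in 6, with the thin end toward the stand.
- Spacer at (392,244): flat.
- Orange at (376,299), red at (228,282) and green at (205,198): look-alikes.

I choose (320,235). The crop shows its thick back facing the robot and the front left lug at (317,197).

Call:
{"op": "apply_moves", "data": {"plan": [[0.02, -0.434, -0.515, 0.13, -0.686], [0.02, -0.434, -0.515, 0.13, -0.686], [0.02, -0.434, -0.515, 0.13, -0.686], [0.02, -0.434, -0.515, 0.13, -0.686], [0.02, -0.434, -0.515, 0.13, -0.686], [0.02, -0.434, -0.515, 0.13, -0.686], [0.02, -0.434, -0.515, 0.13, -0.686], [0.02, -0.434, -0.515, 0.13, -0.686], [0.02, -0.434, -0.515, 0.13, -0.686], [0.02, -0.434, -0.515, 0.13, -0.686], [0.02, -0.434, -0.515, 0.13, -0.686], [0.02, -0.434, -0.515, 0.13, -0.686]], "newtons": 40}}

```text
t: 2.9
tool_pos: [0.3814, 0.1283, 0.3111]
tool_rot: [-0.521, 3.096, -0.0]
contact_force: [1.0, -0.2, -0.3]
opening: 0.0199
grip_force: 0.0
```

```bash
cat >> h.py <<'E'
from scipy.spatial.transform import Rotation as R
def delta(x,y,z,ang):
    o=telemetry.get_obs(); M=R.from_rotvec(o["tool_rot"]).as_matrix()
    a=np.arctan2(-M[1,0],-M[0,0])  # angle of -tool x (push direction)
    print("t",o["t"].__round__(2),"pos",o["tool_pos"].round(4),"ang",np.degrees(a).round(2),"F",o["contact_force"].round(2),"op",o["opening"])
    print("shift",(M.T@(np.array([x,y,z])-o["tool_pos"])).round(4),"roll",-(np.radians(ang)-a).round(4))
E
python3 -c "
from h import *
delta(.4447,-.047,.27,19)"
```

```text
t 2.9 pos [0.3814 0.1283 0.3111] ang 19.11 F [ 1.02 -0.24 -0.25] op 0.019879675890987887
shift [-0.0024 -0.1863  0.0412] roll 0.002
```

Call:
{"op": "apply_moves", "data": {"plan": [[0.02, -0.002, -0.186, 0.041, 0], [0.02, -0.002, -0.186, 0.041, 0], [0.02, -0.002, -0.186, 0.041, 0], [0.02, -0.002, -0.186, 0.041, 0], [0.02, -0.002, -0.186, 0.041, 0], [0.02, -0.002, -0.186, 0.041, 0], [0.02, -0.002, -0.186, 0.041, 0]]}}

```text
t: 3.48
tool_pos: [0.4441, -0.046, 0.2698]
tool_rot: [0.516, -3.098, -0.001]
contact_force: [0.2, 0.8, 0.4]
opening: 0.0203
grip_force: 0.0
```

```bash
python3 -c "
from h import *
delta(.4447,-.047,.178,19)"
```

```text
t 3.48 pos [ 0.4441 -0.046   0.2698] ang 18.93 F [0.21 0.77 0.38] op 0.02028718720782223
shift [-0.0003 -0.0012  0.0918] roll -0.0013
```

Call:
{"op": "apply_moves", "data": {"plan": [[0.02, 0, -0.001, 0.04, 0], [0.02, 0, -0.001, 0.075, 0], [0.02, 0, -0.001, 0.091, 0], [0.02, 0, -0.001, 0.091, 0], [0.02, 0, -0.001, 0.091, 0]]}}

```text
t: 3.9
tool_pos: [0.4441, -0.0449, 0.179]
tool_rot: [0.523, -3.097, -0.001]
contact_force: [-0.3, -0.0, -0.1]
opening: 0.0204
grip_force: 0.0
```

Run:
```python
from h import *
delta(.47,-.04,.178,19)
q=eyes.get_image("side")
cv2.imwrite("pics/s2.png",cv2.resize(q["img"][150:330,180:420],None,fx=3.3,fy=3.3,interpolation=cv2.INTER_CUBIC))
```

```text
t 3.9 pos [ 0.4441 -0.0449  0.179 ] ang 19.19 F [-0.27 -0.04 -0.14] op 0.02035494461454023
shift [-0.0261 -0.0039  0.001 ] roll 0.0032
```

View pics/s2.png

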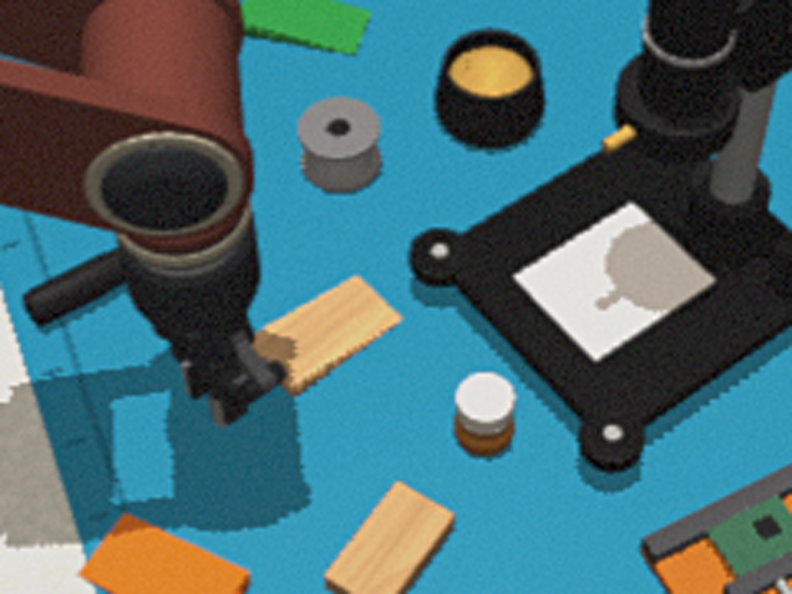

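Call:
{"op": "apply_moves", "data": {"plan": [[0.02, -0.012, -0.001, 0.001, 0], [0.02, -0.022, -0.001, 0.001, 0], [0.02, -0.028, -0.001, 0.001, 0], [0.02, -0.033, -0.0015, 0.001, 0.02], [0.02, -0.038, -0.002, 0.001, 0.04], [0.02, -0.043, -0.003, 0.001, 0.065], [0.02, -0.048, -0.0035, 0.001, 0.09], [0.02, -0.053, -0.004, 0.001, 0.115], [0.02, -0.055, -0.0045, 0.001, 0.125], [0.02, -0.055, -0.0045, 0.001, 0.125]]}}

```text
t: 4.78
tool_pos: [0.4983, -0.0322, 0.1783]
tool_rot: [-0.326, 3.124, -0.0]
contact_force: [0.1, 0.5, 0.0]
opening: 0.0198
grip_force: 0.0
```

```bash
cat > w.py <<'E'
from h import *
for n in("top","side"):
  q=eyes.get_image(n)
  for d in eyes.outline_of("wedge",q):
    c=cloud(q,d["region"]); c=c[abs(c[:,2]-.009)<.015]
    if len(c)<50 or abs(c[:,1].mean()+.02)>.04 or not .5<c[:,0].mean()<.63: continue
    r=cv2.minAreaRect((c[:,:2]*1000).astype(np.float32)); print(n,d["confidence"],np.round(r[0]+r[1]+(r[2],),1)); print(cv2.boxPoints(r).round(1).tolist())
  print("foot",[(ray(q,d["point"],.034)[:2].round(4),d["confidence"]) for d in eyes.tip_of("corner_top",q)])
E
python3 w.py; python3 -c "
from h import *
delta(.61,-.0075,.178,12)"
```

```text
top 0.66 [584.8 -13.6  33.1  48.2   1. ]
[[567.9000244140625, 10.199999809265137], [568.7000122070312, -38.0], [601.7999877929688, -37.400001525878906], [601.0, 10.800000190734863]]
foot [(array([ 0.6106, -0.0097]), 0.82)]
foot [(array([ 0.6086, -0.0019]), 0.95), (array([ 0.6859, -0.2824]), 0.55)]
t 5.08 pos [ 0.4976 -0.0322  0.178 ] ang 11.93 F [0.22 0.27 0.87] op 0.020014648060769868
shift [-0.1151  0.001  -0.    ] roll -0.0013
```

Call:
{"op": "apply_moves", "data": {"plan": [[0.02, -0.005, 0, 0, 0], [0.02, -0.01, 0, 0, 0], [0.02, -0.014, 0, 0, 0], [0.02, -0.018, 0, 0, 0], [0.02, -0.02, 0, 0, 0], [0.02, -0.02, 0, 0, 0]]}}

```text
t: 5.58
tool_pos: [0.518, -0.028, 0.1782]
tool_rot: [-0.327, 3.124, -0.0]
contact_force: [-0.3, 0.4, -0.8]
opening: 0.0199
grip_force: 0.0
```

Run:
```python
from h import *
delta(.61,-.0075,.178,12)
q=eyes.get_image("side")
cv2.imwrite("pics/s3.png",cv2.resize(q["img"][170:290,220:380],None,fx=5,fy=5,interpolation=cv2.INTER_CUBIC))
```

```text
t 5.58 pos [ 0.518  -0.028   0.1782] ang 11.95 F [-0.29  0.35 -0.84] op 0.019945716713625775
shift [-0.0943  0.001   0.0002] roll -0.001
```

View pics/s3.png

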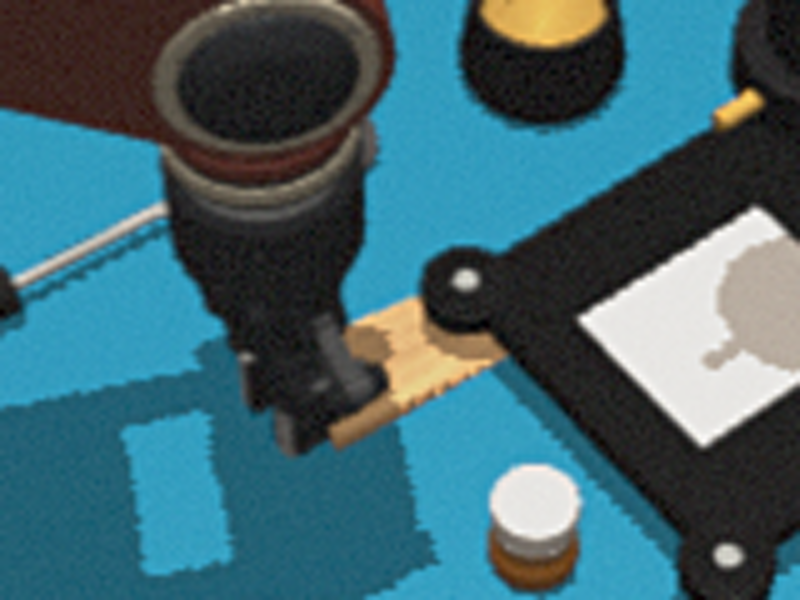

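Call:
{"op": "apply_moves", "data": {"plan": [[0.02, -0.003, 0, 0, 0], [0.02, -0.006, 0, 0, 0], [0.02, -0.009, 0, 0, 0], [0.02, -0.01, 0, 0, 0], [0.02, -0.01, 0, 0, 0]]}}

```text
t: 6.05
tool_pos: [0.5275, -0.026, 0.1782]
tool_rot: [-0.327, 3.124, -0.0]
contact_force: [-0.1, -0.5, -0.9]
opening: 0.02
grip_force: 0.0
```

Call:
{"op": "apply_moves", "data": {"plan": [[0.02, -0.001, 0, 0, 0], [0.02, -0.002, 0, 0, 0], [0.02, -0.003, 0, 0, 0], [0.02, -0.003, 0, 0, 0]]}}

```text
t: 6.38
tool_pos: [0.5302, -0.0254, 0.1781]
tool_rot: [-0.326, 3.124, -0.0]
contact_force: [0.1, 0.3, -0.7]
opening: 0.0201
grip_force: 0.0
```

Call:
{"op": "apply_moves", "data": {"plan": [[0.02, -0.001, 0, 0, 0], [0.02, -0.002, 0, 0, 0], [0.02, -0.002, 0, 0, 0]]}}

```text
t: 6.63
tool_pos: [0.5322, -0.025, 0.1781]
tool_rot: [-0.326, 3.124, -0.0]
contact_force: [-0.6, -0.9, 0.2]
opening: 0.0201
grip_force: 0.0
```

Call:
{"op": "apply_moves", "data": {"plan": [[0.02, -0.001, 0, 0, 0], [0.02, -0.002, 0, 0, 0], [0.02, -0.002, 0, 0, 0]]}}

```text
t: 6.88
tool_pos: [0.5342, -0.0245, 0.1781]
tool_rot: [-0.327, 3.124, 0.0]
contact_force: [-0.4, 0.7, 0.0]
opening: 0.02
grip_force: 0.0
```

Call:
{"op": "apply_moves", "data": {"plan": [[0.02, -0.001, 0, 0, 0], [0.02, -0.002, 0, 0, 0], [0.02, -0.002, 0, 0, 0]]}}

```text
t: 7.13
tool_pos: [0.5361, -0.0241, 0.1781]
tool_rot: [-0.326, 3.124, -0.0]
contact_force: [0.2, -0.4, 0.5]
opening: 0.0204
grip_force: 0.0
```

Call:
{"op": "apply_moves", "data": {"plan": [[0.02, -0.001, 0, 0, 0], [0.02, -0.002, 0, 0, 0], [0.02, -0.002, 0, 0, 0]]}}

```text
t: 7.38
tool_pos: [0.5381, -0.0237, 0.1781]
tool_rot: [-0.326, 3.124, -0.0]
contact_force: [0.0, 0.7, -1.4]
opening: 0.0201
grip_force: 0.0
```

Call:
{"op": "apply_moves", "data": {"plan": [[0.02, -0.001, 0, 0, 0], [0.02, -0.002, 0, 0, 0], [0.02, -0.002, 0, 0, 0]]}}

```text
t: 7.63
tool_pos: [0.5398, -0.0233, 0.178]
tool_rot: [0.327, -3.124, -0.0]
contact_force: [-2.1, -0.8, 2.4]
opening: 0.0198
grip_force: 1.0
```

Call:
{"op": "apply_moves", "data": {"plan": [[0.02, -0.0005, 0, 0, 0], [0.02, -0.001, 0, 0, 0], [0.02, -0.001, 0, 0, 0]]}}

```text
t: 7.88
tool_pos: [0.5406, -0.0232, 0.178]
tool_rot: [0.326, -3.123, -0.0]
contact_force: [-5.6, -2.0, 3.8]
opening: 0.02
grip_force: 2.3
```

The push rose to about 6 N, so I stop here and back away.

Call:
{"op": "apply_moves", "data": {"plan": [[0.02, 0.003, 0, 0, 0], [0.02, 0.012, 0, 0, 0], [0.02, 0.03, 0, 0, 0], [0.02, 0.04, 0, -0.02, 0], [0.02, 0.04, 0, -0.06, 0], [0.0, 0.04, 0, -0.08, 0], [0.0, 0.04, 0, -0.08, 0]]}}

```text
t: 8.47
tool_pos: [0.5034, -0.0319, 0.2639]
tool_rot: [-0.325, 3.113, -0.005]
contact_force: [0.9, -1.0, 0.4]
opening: -0.0005
grip_force: 0.0
```

```bash
python3 w.py; python3 -c "
from h import *
delta(.610,-.0075,.26,12)
q=eyes.get_image('side')
cv2.imwrite('pics/s4.png',cv2.resize(q['img'][170:290,220:380],None,fx=5,fy=5,interpolation=cv2.INTER_CUBIC))
"
```

```text
top 0.43 [608.2  -4.   69.3  33.2  54.7]
[[574.5999755859375, -22.700000762939453], [601.7000122070312, -41.900001525878906], [641.7999877929688, 14.699999809265137], [614.5999755859375, 33.900001525878906]]
foot [(array([ 0.6111, -0.0072]), 0.74)]
side 0.75 [579.2 -10.2  63.   58.3  11.5]
[[542.5999755859375, 12.100000381469727], [554.0999755859375, -45.0], [615.7999877929688, -32.5], [604.2999877929688, 24.600000381469727]]
foot [(array([ 0.4983, -0.195 ]), 0.72), (array([0.6095, 0.0009]), 0.64)]
t 8.77 pos [ 0.5009 -0.0312  0.2562] ang 11.93 F [-0.61  0.12  0.44] op -0.0003277258062552623
shift [-0.1116  0.0007 -0.0042] roll -0.0012
```

View pics/s4.png

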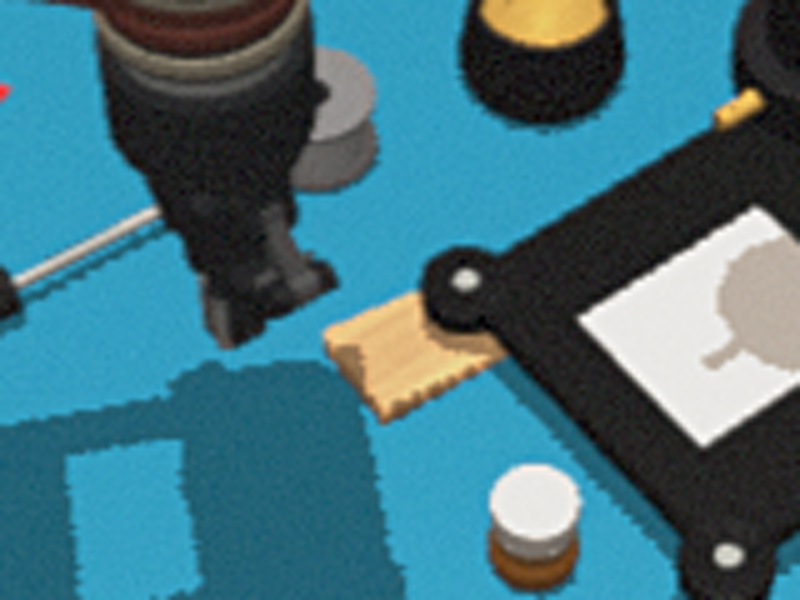

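The wedge is under the front left lug, which is at (465,280) in the crop. Its back face is clear and the stand has not moved. Next I press the corner with closed fingers.

Call:
{"op": "apply_moves", "data": {"plan": [[0, -0.04, 0, 0, 0], [0, -0.08, 0, 0, 0], [0, -0.11, 0, 0, 0], [0, -0.111, 0.001, 0.02, 0], [0, -0.111, 0.001, 0.038, 0], [0, -0.111, 0.001, 0.042, 0], [0, -0.111, 0.001, 0.042, 0]]}}

```text
t: 9.4
tool_pos: [0.6088, -0.0072, 0.2127]
tool_rot: [0.326, -3.119, -0.002]
contact_force: [-0.1, -0.9, -0.0]
opening: 0.0003
grip_force: 0.0
```

Call:
{"op": "apply_moves", "data": {"plan": [[0, 0, 0, 0.002, 0], [0, 0, 0, 0.004, 0], [0, 0, 0, 0.005, 0], [0, 0, 0, 0.005, 0]]}}

```text
t: 9.73
tool_pos: [0.6102, -0.0076, 0.2118]
tool_rot: [-0.326, 3.123, -0.0]
contact_force: [-0.6, 0.6, -0.1]
opening: -0.0004
grip_force: 0.0
```

Call:
{"op": "apply_moves", "data": {"plan": [[0, 0, 0, 0.001, 0], [0, 0, 0, 0.002, 0], [0, 0, 0, 0.003, 0], [0, 0, 0, 0.003, 0]]}}

```text
t: 10.07
tool_pos: [0.61, -0.0075, 0.2079]
tool_rot: [0.326, -3.124, -0.0]
contact_force: [-0.4, -0.3, -0.5]
opening: 0.0001
grip_force: 0.0
```

Call:
{"op": "apply_moves", "data": {"plan": [[0, 0, 0, 0.001, 0], [0, 0, 0, 0.0015, 0], [0, 0, 0, 0.0015, 0]]}}

```text
t: 10.32
tool_pos: [0.6102, -0.0075, 0.2069]
tool_rot: [0.326, -3.125, 0.0]
contact_force: [-1.1, 0.8, 2.8]
opening: -0.0
grip_force: 1.4
```

Call:
{"op": "apply_moves", "data": {"plan": [[0, 0, 0, 0.0005, 0], [0, 0, 0, 0.001, 0], [0, 0, 0, 0.001, 0], [0, 0, 0, 0.001, 0]]}}

```text
t: 10.65
tool_pos: [0.6103, -0.0075, 0.2068]
tool_rot: [0.327, -3.124, 0.0]
contact_force: [-3.7, 0.7, 8.6]
opening: 0.0001
grip_force: 4.0
```

The corner takes 8.6 N with only about 0.1 mm of give. I lift off and check.

Call:
{"op": "apply_moves", "data": {"plan": [[0, 0, 0, -0.004, 0], [0, 0, 0, -0.02, 0], [0, 0, 0, -0.05, 0], [0, 0.03, 0, -0.07, 0], [0, 0.07, 0, -0.08, 0], [0, 0.11, 0, -0.08, 0], [0, 0.15, 0, -0.08, 0], [0, 0.15, 0, -0.08, 0], [0, 0.15, 0, -0.08, 0]]}}

```text
t: 11.4
tool_pos: [0.4611, -0.0384, 0.2845]
tool_rot: [0.325, -3.124, -0.0]
contact_force: [1.2, -0.9, 0.6]
opening: 0.0005
grip_force: 0.0
```

Run:
```python
from h import *
p=eyes.get_image('top');q=eyes.get_image('side')
for r in(p,q):
  for d in eyes.outline_of("scope",r)[:1]:
    c=cloud(r,d["region"]); c=c[abs(c[:,2]-.034)<.008]
    m=cv2.minAreaRect((c[:,:2]*1000).astype(np.float32)); print(np.round(m[0]+m[1]+(m[2],),1), np.linalg.lstsq(np.c_[c[:,:2],np.ones(len(c))],c[:,2],rcond=None)[0].round(4))
cv2.imwrite('pics/s5.png',cv2.resize(q['img'][170:290,220:380],None,fx=5,fy=5,interpolation=cv2.INTER_CUBIC))
```

```text
[723.3 -65.4 227.  208.8  14.3] [ 0.0007 -0.0007  0.034 ]
[831.4  -3.9 522.9 254.4  29.8] [0.0017 0.0033 0.0328]
```

View pics/s5.png

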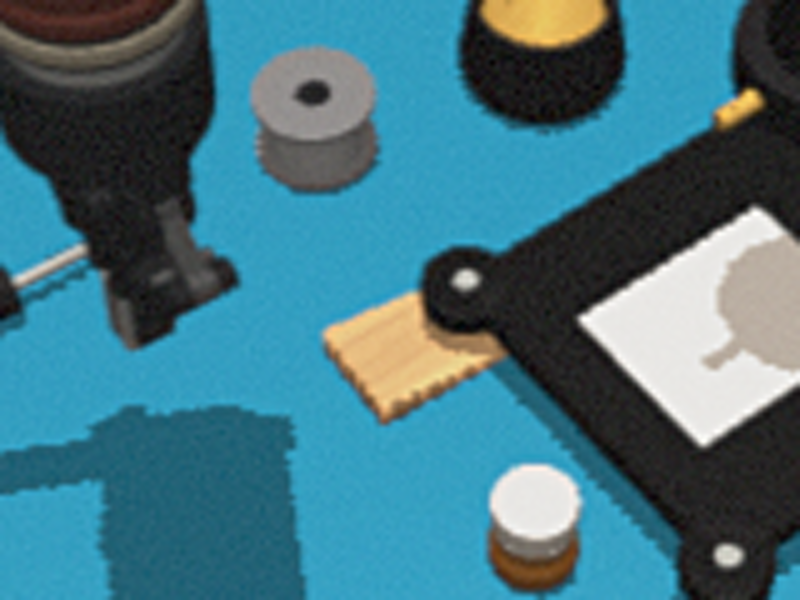

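The wedge is unchanged, with its back face from (325,335) to (383,420) in the crop. The stand is level and has not moved, so I hand in.

```bash
python3 -c "
from h import *
print(ctrl.finish_job())"
```

```text
the job is handed in; nothing more can be done
None
```

The wedge sits snug under the short foot after a push that rose to about 6 N, the corner held a press of 8.6 N, the stand stayed level and in place, and the job is handed in; no verdict was shown.

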